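# Find the high spot of a contact wheel on the truing stand

### The job

Find the high spot of the rubber contact wheel on the truing stand: swing the pointer arm in by its pin until it rests on its stop, without forcing it, then turn the wheel slowly by its crank and feel where the tyre rubs hardest on the sprung pointer. Leave the wheel at rest with the top of the high spot on the pointer and the arm still home, and leave the other things on the bench where they are.

Things in the scene. Friction and masses are not known exactly. Their poses are not given: they have to be found in the camera images.
- stand: bench truing stand: green cast base plate 200 x 375 x 18 mm, fixed on the bench, with the wheel on its upright arbor. Origin on the arbor's axis at bench height, z up. The pivot post of the pointer arm stands 186 mm from the arbor along the stand's -y. The tyre of the wheel has one smooth high spot, 3 mm proud, fading out 35 degrees either side of its top; where it lies round the tyre is unknown.
- wheel: the contact wheel, lying flat: aluminium hub 104 mm across, black rubber tyre 150 mm across, 52 to 92 mm above the bench, with its steel crank. It turns all the way round, either way, on the stand's arbor and stays where it is left (friction 0.09 N m, about 2 N at the crank's grip). Origin on the arbor's axis at bench height, z up; the crank arm points along the wheel's own +y.
- crank_grip (a point): middle of the crank's upright revolving grip, a black round handle 24 mm across and 42 mm tall (115 to 157 mm above the bench), on an axis 50 mm from the arbor's axis; this point is 136 mm above the bench. The grip spins freely about its own upright axis. The crank arm under it reaches up to 112 mm.
- swing_arm (a joint): angle of the pointer arm about its pivot, rad: 0 = home, its side against the tip of the stop screw and the arm pointing from the pivot straight at the arbor; it grows as the arm is swung out, clockwise from above, towards the stand's +x side. It starts at 0.6 to 1.1. Stiff all the way (about 14 N at its pin to move it) and it stays where it is left; the stop is solid.
- swing_pin (a point): middle of the upright black pin on the pointer arm, by which it is swung: 14 mm across, from 84 to 124 mm above the bench, 66 mm from the pivot; this point is 106 mm above the bench. The arm under it reaches up to 81 mm.
- pivot_axis (a point): axis (vertical) of the pivot of the pointer arm, on the stand, 72 mm above the bench
- pointer_tip (a point): free end of the brass pointer in the arm's end, 110 mm from the pivot, 72 mm above the bench (moves with the arm, not with the pointer's spring). With the arm home it clears the round part of the tyre by about 1 mm and touches only the high spot, within 30 degrees of its top, pressing harder towards the top (5 N per mm of rise, about 11 N at the top): felt as up to 8 N more drag at the crank's grip.
- collar: bystander: loose steel spacer ring 54 mm across, 18 mm high, lying on a corner of the stand's base plate
- spanner: bystander: loose steel wrench about 190 mm long, lying beside the stand
- dresser: bystander: loose reddish abrasive dressing block 32 x 120 x 26 mm, lying on the stand's base plate, under the pointer arm when that is swung out
- tin: bystander: loose metal tin 84 mm across, 90 mm high, beside the stand
- offcut: bystander: loose board offcut 100 x 240 x 22 mm
- discs: bystander: loose stack of sanding discs 150 mm across, 12 mm high
- driver: bystander: loose screwdriver about 200 mm long
- stop: steel stop on the stand: a post 16 mm across, up to 76 mm above the bench, with a level screw whose tip meets the side of the pointer arm 54 mm from the pivot when the arm is home. Origin and axes as the stand's; the post is at x -30, y -132 mm.

How it is judged:
On the way, in this order (a step that is already met when the one before it is completed fails the run):
1. the pointer arm is home on its stop (value of joint swing_arm below 0.03 rad), for 0.2 s.
2. the top of the tyre's high spot is on the pointer: the tyre presses on it with over 9.3 N (11 N at the very top, less beyond 12 degrees either side) (contact force between wheel and swing_arm above 9.3 N), for 0.5 s.
At the end, for the whole second after the job is handed in: The pointer arm is home on its stop (within 0.03 rad), the wheel is at rest with the top of the tyre's high spot on the pointer (within about 12 degrees, the tyre pressing on it with over 9.3 N) (value of joint swing_arm below 0.03 rad and contact force between wheel and swing_arm above 9.3 N and angular speed of wheel below 0.05 rad/s); the robot touches nothing.
It fails at once if the pointer arm is forced against its stop (over 25 N) (contact force between stop and swing_arm above 25 N).
It fails at once if the wheel is spun, not turned slowly (over 3 rad/s) (angular speed of wheel above 3 rad/s).
It fails at once if a bystander is disturbed (moved over 15 mm) (distance of any of collar, spanner, dresser, tin, offcut, discs, driver from where it was at the start of the episode above 0.015 m).
It also fails if it takes over 72 s, if anything falls off the work surface, if the arm or the gripper's body presses on something with over 40 N, if the wrist force passes 120 N, or if a joint passes its speed limit or range.

### The arm

A 7-joint arm with a two-finger parallel gripper is mounted at the origin on the work surface. World frame = base frame: x ahead of the robot, y to its left, z up, the work surface at z = 0. Lengths are in m, angles in rad, forces in N, time in s.
With the tool pointing down it reaches from about 0.425 to 0.95 m from the base axis. Payload 4.7 kg.
Tool frame: the origin (TCP) lies midway between the tips of the shut fingers; the grasp point (between the pads) lies 19 mm behind it; z points along the fingers, y is the direction in which the jaws open and shut (so a half turn about z gives the same grasp; the last joint's range is limited). The gripper opens to 85 mm and grips with 20 to 120 N. Pads are 22 mm wide; open, the fingers measure 114 mm over their backs; the gripper's body (76 mm by 85 mm) begins 54 mm behind the grasp point. The pads swing forward as they close: fully open they stand 13 mm farther back than shut.
Start: joints at [-1.298, 0.469, -0.049, 1.532, 0.024, 1.141, -0.082], TCP at [0.201, 0.645, 0.231] pointing down, gripper open.
Joint ranges: [-2.59, 2.59], [-0.33, 1.99], [-1.39, 1.29], [0.1, 2.45], [-1.04, 4.18], [0.21, 1.99], [-2.66, 2.66]. Speed limits (rad/s): [2.57, 2.57, 3.14, 3.14, 3.14, 3.14, 3.14].

### API

Orientations are given as a unit quaternion [x, y, z, w].
In Python, from rig import monitor, imaging, order gives the robot as it stands.
- The arm moves only by the shell command python3 -m pendant 'ROWS' [FORCE]. ROWS is JSON, a list of rows, each an object of numbers: "fingers": the finger opening in mm, from 0 to 85.4; "dx", "dy", "dz": the shift along the world's x, y, z in units of 2 cm (1.0 is 2 cm); "yaw": the turn about the world's z in units of 8 degrees (1.0 is 8 degrees). A call has 1 to 5 rows; each row shifts and turns the commanded pose from where the row before left it; what a row does not reach is not made up. A row lasts 1/10 s, in which the tool goes at most 50 mm and 8.59 degrees, less where a joint would pass 70% of its speed; a pose out of reach is approached as far as the arm can. A call with a number of a shift or a turn outside -1 to 1 is refused whole. A call with a gripper value outside its range is refused whole. The fingers move at their own pace and stop on an object; FORCE is the grip in N (left out, the last holds). Time passes only in rows, so rows that do not move let the fingers close. It gives the time, the measured TCP pose, the force and the opening at its end, in the units of the state.
- monitor.get_obs(): the state, without advancing time (a new reading comes with each control period).
- imaging.capture(name): name is "scene" or "top" or "wrist"; returns (picture, depth): 420x560x3 uint8, red, green, blue; 420x560 float32, m along the optical axis (not along the pixel's ray), 0 where there is no reading.
- imaging.camera_info(name): a dict with "camera_matrix" (3x3 intrinsics, pixels), "R" (3x3) and "t" (3): a world point X has camera coordinates R X + t. Camera axes: x right, y down, z forward; pixel columns grow to the right and rows downward; lengths in m; the calibration is good to about 2 mm. A picture is of the moment at which its call begins: read the wrist's pose just before it. camera_info takes no time and is no camera call; for the wrist camera it gives the pose at the moment of the call.
- order.sign_off(): hands the job in, once; it reports no verdict.
The state is a dict: "t": time; "joints": joint angles; "qvel": joint speeds; "tau": joint torques, N m; "position": TCP position; "tool_rot": TCP orientation; "force": force on the tool from outside, world axes, zero at the start; "torque": the same for the moment, N m; "opening": opening from 0.0 (shut) to 1.0 (fully open).
Only numpy, scipy, OpenCV 4.12 (cv2) and the standard library are available. Lean on these libraries where they do the work, as an engineer would, in place of code of your own. Each camera call takes 0.05 s, during which the arm holds its last target. There are 200 camera calls.

## Working session

There is one attempt and no reset: what is moved stays moved. The work goes in short steps, Python scripts to look and compute and a shell command to move; the robot and the scene stay as the last step left them, time stands still between calls to the robot, and variables do not carry over. Pictures are saved under pics/ and viewed, about 8 in all and at most 12, crops included, and the job is handed in when it is done.

```bash
ls; mkdir -p pics
python3 - <<'E'
from rig import monitor, imaging
import cv2,numpy as np
o=monitor.get_obs();print({k:np.round(v,3) for k,v in o.items()})
for n in ("scene","top"):
    p,d=imaging.capture(n);cv2.imwrite(f"pics/{n}0.png",cv2.cvtColor(p,cv2.COLOR_RGB2BGR));np.save(f"pics/{n}0.npy",d)
    c=imaging.camera_info(n);print(n,c)
E
```

```text
pics
{'t': np.float64(0.0), 'joints': array([-1.298,  0.469, -0.049,  1.534,  0.024,  1.141, -0.082]), 'qvel': array([ 0.   ,  0.   ,  0.001, -0.001,  0.001,  0.001,  0.001]), 'tau': array([-0.0000e+00, -5.1033e+01, -4.6000e-02, -2.3769e+01,  1.1000e-02,
        8.0000e-03,  0.0000e+00]), 'position': array([0.2  , 0.644, 0.23 ]), 'tool_rot': array([ 0.15 ,  0.989, -0.001, -0.   ]), 'force': array([-0.144,  0.101, -0.615]), 'torque': array([-0.021,  0.012,  0.005]), 'opening': np.float64(1.001)}
scene {'camera_matrix': array([[390.32430846,   0.        , 278.2071839 ],
       [  0.        , 390.32430846, 211.36385074],
       [  0.        ,   0.        ,   1.        ]]), 'R': array([[-0.18396818,  0.98290944, -0.00668969],
       [ 0.54596207,  0.09652189, -0.8322313 ],
       [-0.8173623 , -0.15675639, -0.55438823]]), 't': array([ 0.07769013, -0.21927763,  1.58354636])}
top {'camera_matrix': array([[525.78649879,   0.        , 274.75335238],
       [  0.        , 525.78649879, 209.66258477],
       [  0.        ,   0.        ,   1.        ]]), 'R': array([[ 0.00799818, -0.99991129, -0.01065117],
       [-0.99504847, -0.00690311, -0.09915088],
       [ 0.09906855,  0.01139145, -0.99501541]]), 't': array([0.01916011, 0.55191943, 1.37049505])}
```

View pics/scene0.png

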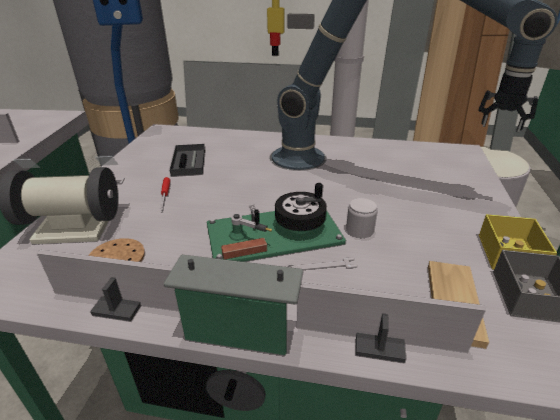

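View pics/top0.png

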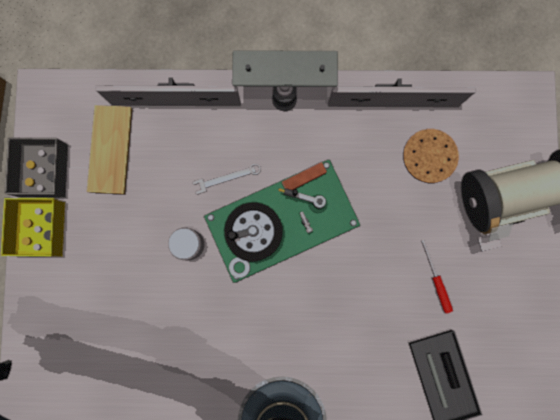

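The top view shows the wheel at about (253,232), the pivot post at (320,202), the pin near (296,195), the stop post near (307,224) and the grip near (234,236). I'll zoom in.

```bash
python3 - <<'E'
import cv2,numpy as np
p=cv2.imread("pics/top0.png");c=p[150:290,195:370]
cv2.imwrite("pics/crop0.png",cv2.resize(c,None,fx=4.5,fy=4.2,interpolation=cv2.INTER_CUBIC))
E
cat > h.py <<'E'
import numpy as np
from rig import imaging
def ray(name,u,v,z,info=None):
    c=info or imaging.camera_info(name);K,R,t=c["camera_matrix"],np.array(c["R"]),np.array(c["t"])
    d=R.T@np.linalg.solve(K,[u,v,1.]);o=-R.T@t
    return o+d*(z-o[2])/d[2]
def pts(name,d,info=None):
    c=info or imaging.camera_info(name);K,R,t=c["camera_matrix"],np.array(c["R"]),np.array(c["t"])
    v,u=np.mgrid[:d.shape[0],:d.shape[1]]
    P=np.stack([(u-K[0,2])/K[0,0]*d,(v-K[1,2])/K[1,1]*d,d],-1)
    return (P-t)@R
E
```

```text
(no output)
```

View pics/crop0.png

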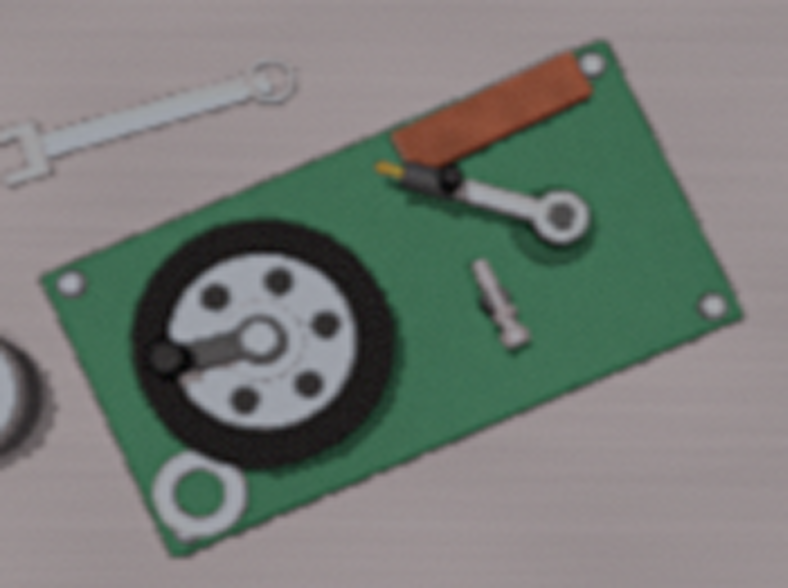

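Run:
```python
import cv2,numpy as np
from h import *
p=cv2.imread("pics/top0.png");P=pts("top",np.load("pics/top0.npy"))
hsv=cv2.cvtColor(p,cv2.COLOR_BGR2HSV);z=P[...,2]
g=((hsv[...,0]>65)&(hsv[...,0]<95)&(hsv[...,1]>90)).astype(np.uint8);g[:140]=0
n,l,s,_=cv2.connectedComponentsWithStats(g);i=1+s[1:,4].argmax()
print("green",s[i])
roi=np.zeros_like(g);roi[150:290,195:370]=1
def show(n,m):
    q=P[(m&(roi>0))];print(n,len(q),np.round(np.median(q,0),4),np.round(q.min(0),3),np.round(q.max(0),3))
m=(z>.083)&(z<.1);show("tyre",m)
q=P[m&(roi>0)][:,:2]; print(cv2.minEnclosingCircle(q.astype(np.float32)))
show("grip",(z>.148)&(z<.165))
w=np.zeros_like(g);w[180:215,275:335]=1
for a,b in((.11,.13),(.095,.11),(.083,.095),(.07,.083),(.055,.07)):
    mm=(z>a)&(z<b)&(w>0)
    n,l,s,c=cv2.connectedComponentsWithStats(mm.astype(np.uint8))
    for k in range(1,n): 
        if s[k,4]>3: print(a,b,s[k,4],np.round(c[k],1),np.round(np.median(P[l==k],0),4))
```

```text
green [ 205  161  154  116 5615]
tyre 2549 [0.4938 0.0741 0.0919] [ 0.415 -0.1    0.083] [0.597 0.225 0.1  ]
((0.5082073211669922, 0.06175638362765312), 0.1772262454032898)
grip 78 [0.4783 0.1263 0.1548] [0.468 0.115 0.149] [0.489 0.136 0.16 ]
0.11 0.13 28 [294.8 191.5] [ 0.588  -0.0277  0.1227]
0.095 0.11 5 [293.4 194.4] [ 0.5825 -0.0234  0.0999]
0.083 0.095 36 [319.1 200.1] [ 0.5709 -0.09    0.0869]
0.083 0.095 6 [275.7 213.3] [0.5358 0.0206 0.0896]
0.07 0.083 214 [303.2 196.5] [ 0.5814 -0.0534  0.0783]
0.07 0.083 10 [301.5 213.2] [ 0.5387 -0.0458  0.0755]
0.055 0.07 5 [317.  206.6] [ 0.5559 -0.0865  0.0651]
```

The crop shows base corners near (42,275), (605,42), (742,318) and (178,555). The pin is at about (450,178), the pivot at (562,215), the arbor boss at (262,338) and the grip at (167,355).

Run:
```python
import cv2,numpy as np
from h import *
f=lambda x,y,z:ray("top",195+x/4.5-.4,150+y/4.2-.4,z)
C=[f(*c,.018)[:2] for c in((42,275),(605,42),(742,318),(178,555))]
print("sides",[round(np.linalg.norm(C[i]-C[i-1]),4) for i in range(4)])
d=(C[1]-C[0])+(C[2]-C[3]);d/=np.linalg.norm(d);print("-y dir",d)
P=pts("top",np.load("pics/top0.npy"));z=P[...,2]
m=(z>.083)&(z<.1);m[:,:200]=0;m[:,300:]=0;m[:170]=0;m[285:]=0
q=P[m][:,:2];c=np.median(q,0);q=q[np.hypot(*(q-c).T)<.1];(c,r)=cv2.minEnclosingCircle(q.astype(np.float32));A=np.array(c);print("arbor depth",A,r)
print("arbor ray hubtop .1",f(262,338,.105),"tyre out", f(265,344,.092))
pv=f(562,215,.088)[:2];print("pivot",pv, "dist",np.linalg.norm(pv-A),(pv-A)/np.linalg.norm(pv-A))
m=(z>.148)&(z<.165);m[:,:200]=0;m[:,300:]=0;m[:170]=0
q=P[m][:,:2];g,gr=cv2.minEnclosingCircle(q.astype(np.float32));print("grip",g,gr,"from arbor",np.linalg.norm(A-g))
pin=f(450,178,.124)[:2];print("pin",pin,np.linalg.norm(pin-pv))
# scene cross-check: pin top etc.
Ps=pts("scene",np.load("pics/scene0.npy"));zs=Ps[...,2]
b=(abs(Ps[...,0]-.585)<.03)&(abs(Ps[...,1]+.028)<.03)&(zs>.1)&(zs<.14);print("scene pin",b.sum(),Ps[b].mean(0))
b=(abs(Ps[...,0]-.48)<.04)&(abs(Ps[...,1]-.125)<.04)&(zs>.12)&(zs<.17);print("scene grip",b.sum(),Ps[b].mean(0),Ps[b].max(0))
```

```text
sides [np.float64(0.1952), np.float64(0.3682), np.float64(0.1947), np.float64(0.365)]
-y dir [ 0.41540598 -0.90963612]
arbor depth [0.49026787 0.07858473] 0.07624203711748123
arbor ray hubtop .1 [0.49233509 0.07686434 0.105     ] tyre out [0.48951732 0.07582335 0.092     ]
pivot [ 0.56922379 -0.0910982 ] dist 0.18715323141704993 [ 0.42187843 -0.90665241]
grip (0.2694701552391052, 0.04538249969482422) 0.23527878522872925 from arbor 0.22328013844367822
pin [ 0.5865969  -0.02672765] 0.06667377489197349
scene pin 48 [ 0.5925937  -0.02562869  0.11397513]
scene grip 112 [0.48665994 0.12700245 0.142006  ] [0.49395401 0.13770057 0.15941371]
```

Measurements agree with the given sizes:
- Arbor is about (.4905, .0775), pivot (.5695, -.091), 186 mm apart.
- Pin is about (.587, -.027), 66 mm from the pivot. Crank grip is (.478, .126), 50 mm from the arbor.
- Swing angle is about 0.70 rad. Home pin position is about (.542, -.031).

Now I'll travel above the pin.

```bash
python3 -m pendant '[{"dx":0.57,"dy":-0.99,"yaw":-1,"fingers":45},{"dx":0.57,"dy":-0.99,"yaw":-1,"fingers":45},{"dx":0.57,"dy":-0.99,"yaw":-1,"fingers":45},{"dx":0.57,"dy":-0.99,"yaw":-1,"fingers":45},{"dx":0.57,"dy":-0.99,"yaw":-1,"fingers":45}]' 40
python3 -m pendant '[{"dx":0.57,"dy":-0.99,"yaw":-1},{"dx":0.57,"dy":-0.99,"yaw":-1},{"dx":0.57,"dy":-0.99,"yaw":-1},{"dx":0.57,"dy":-0.99,"yaw":-1},{"dx":0.57,"dy":-0.99,"yaw":-1}]'
python3 -m pendant '[{"dx":0.57,"dy":-0.99,"yaw":-1},{"dx":0.57,"dy":-0.99},{"dx":0.57,"dy":-0.99},{"dx":0.57,"dy":-0.99},{"dx":0.57,"dy":-0.99}]'
python3 -m pendant '[{"dx":0.57,"dy":-0.99},{"dx":0.57,"dy":-0.99},{"dx":0.57,"dy":-0.99},{"dx":0.57,"dy":-0.99},{"dx":0.57,"dy":-0.99}]'
python3 -m pendant '[{"dx":0.57,"dy":-0.99},{"dx":0.57,"dy":-0.99},{"dx":0.57,"dy":-0.99},{"dx":0.57,"dy":-0.99},{"dx":0.57,"dy":-0.99}]'
python3 -m pendant '[{"dx":0.57,"dy":-0.99},{"dx":0.57,"dy":-0.99},{"dx":0.57,"dy":-0.99},{"dx":0.57,"dy":-0.99},{"dx":0.57,"dy":-0.99}]'
```

```text
$[0]: bad value
$[0]: bad value
$[0]: bad value
$[0]: bad value
$[0]: bad value
$[0]: bad value
```

Probably every row needs all the keys.

```bash
python3 -m pendant '[{"dx":0.57,"dy":-0.99,"dz":0,"yaw":-1,"fingers":45},{"dx":0.57,"dy":-0.99,"dz":0,"yaw":-1,"fingers":45},{"dx":0.57,"dy":-0.99,"dz":0,"yaw":-1,"fingers":45},{"dx":0.57,"dy":-0.99,"dz":0,"yaw":-1,"fingers":45},{"dx":0.57,"dy":-0.99,"dz":0,"yaw":-1,"fingers":45}]' 40
```

```text
t: 0.6
position: [0.2579, 0.5444, 0.2308]
tool_rot: [0.482, 0.876, -0.0, 0.0]
force: [0.7, -0.1, -0.1]
opening: 0.529
```

```bash
python3 -m pendant '[{"dx":0.57,"dy":-0.99,"dz":0,"yaw":-1,"fingers":45},{"dx":0.57,"dy":-0.99,"dz":0,"yaw":-1,"fingers":45},{"dx":0.57,"dy":-0.99,"dz":0,"yaw":-1,"fingers":45},{"dx":0.57,"dy":-0.99,"dz":0,"yaw":-1,"fingers":45},{"dx":0.57,"dy":-0.99,"dz":0,"yaw":-1,"fingers":45}]'
python3 -m pendant '[{"dx":0.57,"dy":-0.99,"dz":0,"yaw":-1,"fingers":45},{"dx":0.57,"dy":-0.99,"dz":0,"yaw":0,"fingers":45},{"dx":0.57,"dy":-0.99,"dz":0,"yaw":0,"fingers":45},{"dx":0.57,"dy":-0.99,"dz":0,"yaw":0,"fingers":45},{"dx":0.57,"dy":-0.99,"dz":0,"yaw":0,"fingers":45}]'
python3 -m pendant '[{"dx":0.57,"dy":-0.99,"dz":0,"yaw":0,"fingers":45},{"dx":0.57,"dy":-0.99,"dz":0,"yaw":0,"fingers":45},{"dx":0.57,"dy":-0.99,"dz":0,"yaw":0,"fingers":45},{"dx":0.57,"dy":-0.99,"dz":0,"yaw":0,"fingers":45},{"dx":0.57,"dy":-0.99,"dz":0,"yaw":0,"fingers":45}]'
python3 -m pendant '[{"dx":0.57,"dy":-0.99,"dz":0,"yaw":0,"fingers":45},{"dx":0.57,"dy":-0.99,"dz":0,"yaw":0,"fingers":45},{"dx":0.57,"dy":-0.99,"dz":0,"yaw":0,"fingers":45},{"dx":0.57,"dy":-0.99,"dz":0,"yaw":0,"fingers":45},{"dx":0.57,"dy":-0.99,"dz":0,"yaw":0,"fingers":45}]'
python3 -m pendant '[{"dx":0.57,"dy":-0.99,"dz":0,"yaw":0,"fingers":45},{"dx":0.57,"dy":-0.99,"dz":0,"yaw":0,"fingers":45},{"dx":0.57,"dy":-0.99,"dz":0,"yaw":0,"fingers":45},{"dx":0.57,"dy":-0.99,"dz":0,"yaw":0,"fingers":45},{"dx":0,"dy":0,"dz":0,"yaw":0,"fingers":45}]'
```

```text
t: 1.1
position: [0.3148, 0.4454, 0.231]
tool_rot: [0.753, 0.659, -0.0, 0.0]
force: [0.2, 0.6, -0.5]
opening: 0.527
t: 1.6
position: [0.3717, 0.3465, 0.231]
tool_rot: [0.795, 0.607, -0.0, 0.0]
force: [0.4, 0.4, 0.1]
opening: 0.526
t: 2.1
position: [0.4287, 0.2475, 0.2311]
tool_rot: [0.795, 0.607, -0.0, -0.0]
force: [0.6, -0.2, 0.3]
opening: 0.527
t: 2.6
position: [0.4856, 0.1486, 0.231]
tool_rot: [0.795, 0.607, -0.0, -0.0]
force: [0.0, -0.5, 1.2]
opening: 0.525
t: 3.1
position: [0.5321, 0.0668, 0.2313]
tool_rot: [0.797, 0.605, -0.0, 0.001]
force: [-1.3, 0.5, -0.0]
opening: 0.534
```

```bash
python3 -m pendant '[{"dx":0.55,"dy":-0.95,"dz":0,"yaw":0,"fingers":45},{"dx":0.55,"dy":-0.95,"dz":0,"yaw":0,"fingers":45},{"dx":0.55,"dy":-0.95,"dz":0,"yaw":0,"fingers":45},{"dx":0.55,"dy":-0.95,"dz":0,"yaw":0,"fingers":45},{"dx":0.55,"dy":-0.9,"dz":0,"yaw":0,"fingers":45}]'
python3 -m pendant '[{"dx":0,"dy":0,"dz":0,"yaw":0,"fingers":45},{"dx":0,"dy":0,"dz":0,"yaw":0,"fingers":45}]'
python3 - <<'E'
from h import *
import cv2
p,d=imaging.capture("wrist");c=imaging.camera_info("wrist")
cv2.imwrite("pics/w1.png",cv2.cvtColor(p,cv2.COLOR_RGB2BGR))
P=pts("wrist",d,c);z=P[...,2]
for n,x,y,r,a,b in(("pin",.587,-.027,.025,.117,.13),("pivot",.5695,-.091,.02,.083,.095),("grip",.478,.126,.03,.15,.165)):
    m=(abs(P[...,0]-x)<r)&(abs(P[...,1]-y)<r)&(z>a)&(z<b)&(d>0)
    if m.sum()>5:
        print(n,m.sum(),P[m].mean(0),cv2.minEnclosingCircle(P[m][:,:2].astype(np.float32)))
E
```

```text
t: 3.6
position: [0.5861, -0.0233, 0.2309]
tool_rot: [0.795, 0.607, -0.0, -0.001]
force: [0.5, 0.1, 0.4]
opening: 0.523
t: 3.8
position: [0.5856, -0.0227, 0.2308]
tool_rot: [0.795, 0.607, -0.0, -0.001]
force: [-1.5, 0.1, 0.0]
opening: 0.528
pin 312 [ 0.58846544 -0.02641958  0.12301307] ((0.5882385969161987, -0.027497408911585808), 0.00706816092133522)
pivot 326 [ 0.5696843 -0.0899104  0.0873566] ((0.5695382356643677, -0.09066310524940491), 0.009114820510149002)
grip 1106 [0.48084297 0.12110927 0.15562465] ((0.4792654514312744, 0.12257470935583115), 0.011424488388001919)
```

View pics/w1.png

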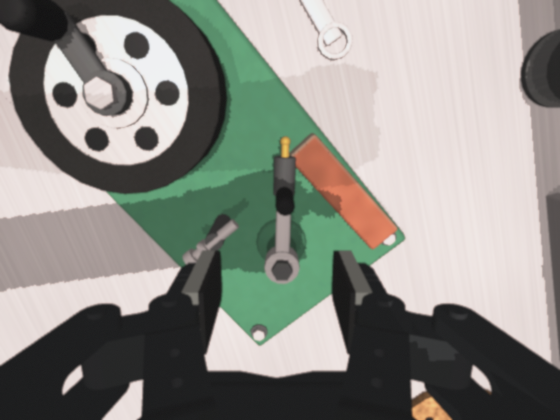

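The wrist view shows the pin (285,200) centred between the open pads and the arm running down to its pivot (282,268). The measured radius is 66.2 mm, matching the given 66. Next is the descent over the pin.

```bash
python3 -m pendant '[{"dx":0.13,"dy":-0.2,"dz":-0.9,"yaw":0,"fingers":45},{"dx":0,"dy":0,"dz":-1,"yaw":0,"fingers":45},{"dx":0,"dy":0,"dz":-1,"yaw":0,"fingers":45},{"dx":0,"dy":0,"dz":-1,"yaw":0,"fingers":45},{"dx":0,"dy":0,"dz":-1,"yaw":0,"fingers":45}]'
python3 -m pendant '[{"dx":0,"dy":0,"dz":-1,"yaw":0,"fingers":45},{"dx":0,"dy":0,"dz":-1,"yaw":0,"fingers":45},{"dx":0,"dy":0,"dz":0,"yaw":0,"fingers":45}]'
python3 -m pendant '[{"dx":0,"dy":0,"dz":0,"yaw":0,"fingers":10},{"dx":0,"dy":0,"dz":0,"yaw":0,"fingers":10},{"dx":0,"dy":0,"dz":0,"yaw":0,"fingers":10},{"dx":0,"dy":0,"dz":0,"yaw":0,"fingers":10},{"dx":0,"dy":0,"dz":0,"yaw":0,"fingers":10}]' 40
```

```text
t: 4.35
position: [0.5882, -0.0255, 0.1325]
tool_rot: [0.794, 0.608, 0.0, -0.001]
force: [-0.4, 0.7, -0.3]
opening: 0.525
t: 4.65
position: [0.5863, -0.0254, 0.0908]
tool_rot: [0.794, 0.608, -0.002, -0.002]
force: [-0.8, -0.2, -0.3]
opening: 0.528
t: 5.15
position: [0.5903, -0.0273, 0.0947]
tool_rot: [0.795, 0.607, 0.002, 0.001]
force: [2.2, 1.3, 4.2]
opening: 0.149
```

Run:
```python
import numpy as np
a=np.radians(73.6+np.array([0,4,8,12,16,20,24,28,32,36,40,41.6]));p=.0662*np.c_[np.cos(a),np.sin(a)]
print(np.round(np.diff(p,axis=0)/.02,3).tolist()); print(p[-1]+[.5696,-.0905])
```

```text
[[-0.224, 0.057], [-0.227, 0.042], [-0.23, 0.026], [-0.231, 0.01], [-0.231, -0.006], [-0.23, -0.023], [-0.228, -0.039], [-0.225, -0.054], [-0.22, -0.07], [-0.215, -0.085], [-0.084, -0.038]]
[ 0.54141341 -0.03060045]
```

```bash
python3 -m pendant '[{"dx":-0.22,"dy":0.06,"dz":0,"yaw":0.5,"fingers":10},{"dx":-0.23,"dy":0.04,"dz":0,"yaw":0.5,"fingers":10}]'
python3 -m pendant '[{"dx":-0.23,"dy":0.03,"dz":0,"yaw":0.5,"fingers":10},{"dx":-0.23,"dy":0.01,"dz":0,"yaw":0.5,"fingers":10}]'
python3 -m pendant '[{"dx":-0.23,"dy":-0.01,"dz":0,"yaw":0.5,"fingers":10},{"dx":-0.23,"dy":-0.02,"dz":0,"yaw":0.5,"fingers":10}]'
```

```text
t: 5.35
position: [0.5852, -0.0264, 0.0948]
tool_rot: [0.75, 0.661, 0.004, 0.005]
force: [12.5, -1.2, -4.5]
opening: 0.147
t: 5.55
position: [0.5758, -0.0251, 0.0948]
tool_rot: [0.702, 0.712, 0.004, 0.005]
force: [11.8, -0.0, -4.7]
opening: 0.147
t: 5.75
position: [0.5666, -0.0251, 0.0948]
tool_rot: [0.65, 0.76, 0.004, 0.005]
force: [11.4, 1.7, -4.1]
opening: 0.146
```

```bash
python3 -m pendant '[{"dx":-0.23,"dy":-0.04,"dz":0,"yaw":0.5,"fingers":10},{"dx":-0.22,"dy":-0.05,"dz":0,"yaw":0.5,"fingers":10}]'
python3 -m pendant '[{"dx":-0.11,"dy":-0.03,"dz":0,"yaw":0.25,"fingers":10},{"dx":-0.11,"dy":-0.04,"dz":0,"yaw":0.25,"fingers":10}]'
```

```text
t: 5.95
position: [0.5575, -0.0263, 0.0948]
tool_rot: [0.596, 0.803, 0.004, 0.004]
force: [11.1, 2.9, -2.7]
opening: 0.148
t: 6.15
position: [0.5532, -0.0274, 0.0948]
tool_rot: [0.568, 0.823, 0.004, 0.005]
force: [11.7, 3.6, -4.6]
opening: 0.145
```

```bash
python3 -m pendant '[{"dx":-0.06,"dy":-0.02,"dz":0,"yaw":0.13,"fingers":10},{"dx":-0.06,"dy":-0.02,"dz":0,"yaw":0.13,"fingers":10}]'
```

```text
t: 6.35
position: [0.5507, -0.0281, 0.0948]
tool_rot: [0.553, 0.833, 0.004, 0.004]
force: [11.2, 3.4, -3.5]
opening: 0.151
```

```bash
python3 -m pendant '[{"dx":-0.06,"dy":-0.02,"dz":0,"yaw":0.13,"fingers":10},{"dx":-0.06,"dy":-0.025,"dz":0,"yaw":0.13,"fingers":10}]'
python3 -m pendant '[{"dx":-0.06,"dy":-0.025,"dz":0,"yaw":0.13,"fingers":10}]'
```

```text
t: 6.55
position: [0.5483, -0.0289, 0.0947]
tool_rot: [0.538, 0.843, 0.003, 0.004]
force: [11.8, 2.2, -3.5]
opening: 0.143
t: 6.65
position: [0.5472, -0.0294, 0.0947]
tool_rot: [0.53, 0.848, 0.003, 0.004]
force: [11.5, 3.5, -3.9]
opening: 0.15
```

```bash
python3 -m pendant '[{"dx":-0.05,"dy":-0.02,"dz":0,"yaw":0.1,"fingers":10}]'
python3 -m pendant '[{"dx":-0.05,"dy":-0.02,"dz":0,"yaw":0.1,"fingers":10}]'
```

```text
t: 6.75
position: [0.5462, -0.0298, 0.0947]
tool_rot: [0.524, 0.852, 0.003, 0.005]
force: [11.1, 4.4, -3.8]
opening: 0.149
t: 6.85
position: [0.5453, -0.0301, 0.0947]
tool_rot: [0.518, 0.855, 0.003, 0.005]
force: [11.9, 4.0, -4.8]
opening: 0.151
```

```bash
python3 -m pendant '[{"dx":-0.04,"dy":-0.02,"dz":0,"yaw":0,"fingers":10}]'
python3 -m pendant '[{"dx":-0.04,"dy":-0.02,"dz":0,"yaw":0,"fingers":10}]'
```

```text
t: 6.95
position: [0.5446, -0.0304, 0.0948]
tool_rot: [0.518, 0.855, 0.004, 0.005]
force: [12.4, 4.3, -4.5]
opening: 0.149
t: 7.05
position: [0.5443, -0.0306, 0.0948]
tool_rot: [0.518, 0.855, 0.004, 0.005]
force: [13.0, 3.3, -5.7]
opening: 0.146
```

```bash
python3 -m pendant '[{"dx":-0.04,"dy":-0.02,"dz":0,"yaw":0,"fingers":10}]'
python3 -m pendant '[{"dx":-0.04,"dy":-0.02,"dz":0,"yaw":0,"fingers":10}]'
```

```text
t: 7.15
position: [0.5438, -0.0308, 0.0948]
tool_rot: [0.518, 0.855, 0.004, 0.005]
force: [14.3, 5.1, -6.6]
opening: 0.151
t: 7.25
position: [0.5433, -0.031, 0.0948]
tool_rot: [0.518, 0.856, 0.004, 0.006]
force: [14.7, 4.1, -7.3]
opening: 0.147
```

```bash
python3 -m pendant '[{"dx":-0.04,"dy":-0.02,"dz":0,"yaw":0,"fingers":10}]'
python3 -m pendant '[{"dx":0,"dy":0,"dz":0,"yaw":0,"fingers":10}]'
python3 - <<'E'
from h import *
import cv2
p,d=imaging.capture("top")
c=p[180:240,270:340];cv2.imwrite("pics/t2.png",cv2.cvtColor(cv2.resize(c,None,fx=8,fy=8,interpolation=cv2.INTER_CUBIC),cv2.COLOR_RGB2BGR))
p,d=imaging.capture("wrist");cv2.imwrite("pics/w2.png",cv2.cvtColor(p,cv2.COLOR_RGB2BGR))
E
```

```text
t: 7.35
position: [0.543, -0.0312, 0.0948]
tool_rot: [0.517, 0.856, 0.004, 0.006]
force: [16.8, 4.8, -8.8]
opening: 0.147
t: 7.45
position: [0.5431, -0.0312, 0.0948]
tool_rot: [0.517, 0.856, 0.004, 0.006]
force: [15.1, 4.9, -9.4]
opening: 0.147
```

View pics/w2.png

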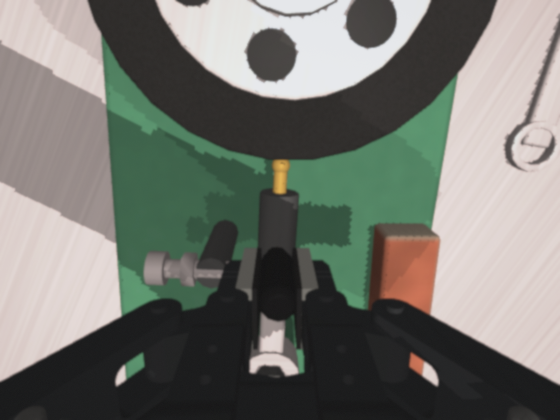

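The view shows the brass tip (281,162) on the tyre's edge, the arm nearly aligned with the wheel, and the stop screw (215,270) reaching the arm's side. The force is climbing, so I'll press slightly more to confirm the stop.

```bash
python3 -m pendant '[{"dx":-0.05,"dy":-0.02,"dz":0,"yaw":0,"fingers":10}]'
python3 -m pendant '[{"dx":-0.05,"dy":-0.02,"dz":0,"yaw":0,"fingers":10}]'
```

```text
t: 7.65
position: [0.5431, -0.0312, 0.0948]
tool_rot: [0.517, 0.856, 0.005, 0.007]
force: [20.3, 7.1, -11.9]
opening: 0.146
t: 7.75
position: [0.543, -0.0312, 0.0949]
tool_rot: [0.517, 0.856, 0.006, 0.008]
force: [22.6, 7.0, -14.8]
opening: 0.146
```

Stalled with rising force, so the arm is on the stop (about 12 N on it). I'll relax the push and release.

```bash
python3 -m pendant '[{"dx":0.1,"dy":0.04,"dz":0,"yaw":0,"fingers":10},{"dx":0.1,"dy":0.04,"dz":0,"yaw":0,"fingers":10}]'
python3 -m pendant '[{"dx":0.08,"dy":0.03,"dz":0,"yaw":0,"fingers":10},{"dx":0,"dy":0,"dz":0,"yaw":0,"fingers":10}]'
```

```text
t: 7.95
position: [0.5432, -0.0311, 0.0947]
tool_rot: [0.517, 0.856, 0.003, 0.004]
force: [7.0, 2.5, 0.1]
opening: 0.148
t: 8.15
position: [0.5431, -0.0311, 0.0947]
tool_rot: [0.518, 0.855, 0.002, 0.003]
force: [6.2, 2.7, 1.3]
opening: 0.147
```

```bash
python3 -m pendant '[{"dx":0.03,"dy":0.01,"dz":0,"yaw":0,"fingers":20},{"dx":0,"dy":0,"dz":0,"yaw":0,"fingers":30},{"dx":0,"dy":0,"dz":0,"yaw":0,"fingers":45},{"dx":0,"dy":0,"dz":0,"yaw":0,"fingers":45}]'
python3 -m pendant '[{"dx":0,"dy":0,"dz":1,"yaw":0,"fingers":45},{"dx":0,"dy":0,"dz":1,"yaw":0,"fingers":45},{"dx":0,"dy":0,"dz":1,"yaw":0,"fingers":45},{"dx":0,"dy":0,"dz":1,"yaw":0,"fingers":45},{"dx":0,"dy":0,"dz":1,"yaw":0,"fingers":45}]'
python3 -m pendant '[{"dx":0,"dy":0,"dz":1,"yaw":0,"fingers":45},{"dx":0,"dy":0,"dz":0,"yaw":0,"fingers":45}]'
python3 - <<'E'
from h import *
import cv2
p,d=imaging.capture("wrist");c=imaging.camera_info("wrist")
cv2.imwrite("pics/w3.png",cv2.cvtColor(p,cv2.COLOR_RGB2BGR))
P=pts("wrist",d,c);z=P[...,2]
for n,x,y,r,a,b in(("pin",.542,-.031,.025,.117,.13),("pivot",.5695,-.091,.02,.083,.095),("grip",.479,.123,.03,.15,.165)):
    m=(abs(P[...,0]-x)<r)&(abs(P[...,1]-y)<r)&(z>a)&(z<b)&(d>0)
    if m.sum()>5: print(n,m.sum(),P[m].mean(0),cv2.minEnclosingCircle(P[m][:,:2].astype(np.float32)))
P=pts("wrist",d,c);z=P[...,2]
m=(z>.087)&(z<.096)&(d>0)&(np.hypot(P[...,0]-.4905,P[...,1]-.0775)<.09);q=P[m][:,:2];r=np.hypot(*(q-[.4905,.0775]).T);q=q[r>.06]
s=np.linalg.lstsq(np.c_[2*q,np.ones(len(q))],(q**2).sum(1),rcond=None)[0];print(s[:2],len(q))
E
```

```text
t: 8.55
position: [0.5394, -0.0324, 0.0931]
tool_rot: [0.519, 0.855, -0.0, -0.001]
force: [-0.8, 0.2, -0.3]
opening: 0.532
t: 9.05
position: [0.5396, -0.0323, 0.1939]
tool_rot: [0.519, 0.855, -0.0, -0.0]
force: [-0.5, -1.0, -0.4]
opening: 0.528
t: 9.25
position: [0.5416, -0.0325, 0.2158]
tool_rot: [0.519, 0.855, 0.002, 0.002]
force: [0.7, 0.2, 0.2]
opening: 0.527
pin 340 [ 0.53991834 -0.03051872  0.1216061 ] ((0.5405799746513367, -0.0314742848277092), 0.0070634386502206326)
pivot 344 [ 0.56773755 -0.09073173  0.08577723] ((0.5678898096084595, -0.09080179780721664), 0.00884943176060915)
[0.4907608  0.07623684] 7573
```

View pics/w3.png

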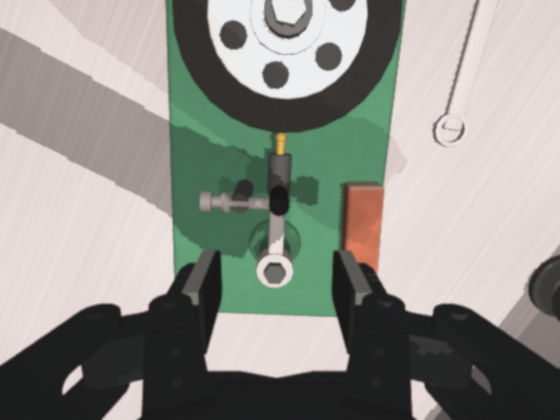

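The arm is home: pin direction 114.7° against arbor direction 114.8°, with the screw tip (268,203) touching the arm. Next is the crank grip at about (.479, .125).

```bash
python3 -m pendant '[{"dx":-0.39,"dy":0.99,"dz":0,"yaw":0,"fingers":45},{"dx":-0.39,"dy":0.99,"dz":0,"yaw":0,"fingers":45},{"dx":-0.39,"dy":0.99,"dz":0,"yaw":0,"fingers":45},{"dx":-0.39,"dy":0.99,"dz":0,"yaw":0,"fingers":45},{"dx":-0.39,"dy":0.99,"dz":0,"yaw":0,"fingers":45}]'
python3 -m pendant '[{"dx":-0.39,"dy":0.99,"dz":0,"yaw":0,"fingers":45},{"dx":-0.39,"dy":0.99,"dz":0,"yaw":0,"fingers":45},{"dx":-0.39,"dy":0.97,"dz":0,"yaw":0,"fingers":45},{"dx":0,"dy":0,"dz":0,"yaw":0,"fingers":45},{"dx":0,"dy":0,"dz":0,"yaw":0,"fingers":45}]'
python3 - <<'E'
from h import *
import cv2
p,d=imaging.capture("wrist");c=imaging.camera_info("wrist");o=np.array(monitor.get_obs()["position"]) if 0 else None
P=pts("wrist",d,c);z=P[...,2]
m=(abs(P[...,0]-.479)<.03)&(abs(P[...,1]-.125)<.03)&(z>.15)&(z<.165)&(d>0)
print(m.sum(),P[m].mean(0),cv2.minEnclosingCircle(P[m][:,:2].astype(np.float32)))
E
```

```text
t: 9.8
position: [0.4998, 0.0674, 0.2118]
tool_rot: [0.519, 0.855, -0.001, -0.001]
force: [0.4, 0.2, -0.2]
opening: 0.525
t: 10.3
position: [0.4773, 0.1254, 0.2124]
tool_rot: [0.518, 0.855, -0.001, -0.0]
force: [-1.2, -0.1, 0.3]
opening: 0.525
1272 [0.47734194 0.12642496 0.15612808] ((0.4778926968574524, 0.12511087954044342), 0.011898733675479889)
```

```bash
python3 -m pendant '[{"dx":0.03,"dy":0,"dz":-0.92,"yaw":0,"fingers":45},{"dx":0,"dy":0,"dz":-0.92,"yaw":0,"fingers":45},{"dx":0,"dy":0,"dz":-0.92,"yaw":0,"fingers":45},{"dx":0,"dy":0,"dz":-0.92,"yaw":0,"fingers":45},{"dx":0,"dy":0,"dz":-0.9,"yaw":0,"fingers":45}]'
python3 -m pendant '[{"dx":0,"dy":0,"dz":0,"yaw":0,"fingers":18},{"dx":0,"dy":0,"dz":0,"yaw":0,"fingers":18},{"dx":0,"dy":0,"dz":0,"yaw":0,"fingers":18},{"dx":0,"dy":0,"dz":0,"yaw":0,"fingers":18},{"dx":0,"dy":0,"dz":0,"yaw":0,"fingers":18}]' 40
python3 - <<'E'
import numpy as np
# clockwise from angle 103.7 in 10deg steps: deltas in units
a=np.radians(103.7-10*np.arange(37));p=.05*np.c_[np.cos(a),np.sin(a)]
for i,r in enumerate(np.diff(p,axis=0)/.02): print(round(103.7-10*(i+1),1),np.round(r,2))
E
```

```text
t: 10.85
position: [0.4787, 0.1243, 0.1207]
tool_rot: [0.52, 0.854, -0.0, 0.0]
force: [0.5, 0.3, -0.2]
opening: 0.526
t: 11.35
position: [0.4781, 0.1246, 0.1213]
tool_rot: [0.519, 0.855, -0.001, 0.0]
force: [2.9, -4.0, -14.7]
opening: 0.266
93.7 [0.43 0.07]
83.7 [ 0.44 -0.01]
73.7 [ 0.43 -0.09]
63.7 [ 0.41 -0.16]
53.7 [ 0.37 -0.23]
43.7 [ 0.33 -0.29]
33.7 [ 0.27 -0.34]
23.7 [ 0.21 -0.38]
13.7 [ 0.14 -0.41]
3.7 [ 0.07 -0.43]
-6.3 [-0.01 -0.44]
-16.3 [-0.09 -0.43]
-26.3 [-0.16 -0.41]
-36.3 [-0.23 -0.37]
-46.3 [-0.29 -0.33]
-56.3 [-0.34 -0.27]
-66.3 [-0.38 -0.21]
-76.3 [-0.41 -0.14]
-86.3 [-0.43 -0.07]
-96.3 [-0.44  0.01]
-106.3 [-0.43  0.09]
-116.3 [-0.41  0.16]
-126.3 [-0.37  0.23]
-136.3 [-0.33  0.29]
-146.3 [-0.27  0.34]
-156.3 [-0.21  0.38]
-166.3 [-0.14  0.41]
-176.3 [-0.07  0.43]
-186.3 [0.01 0.44]
-196.3 [0.09 0.43]
-206.3 [0.16 0.41]
-216.3 [0.23 0.37]
-226.3 [0.29 0.33]
-236.3 [0.34 0.27]
-246.3 [0.38 0.21]
-256.3 [0.41 0.14]
```

```bash
q(){ grep -E 'position|force' | tr '\n' ' '; echo; }
python3 -m pendant '[{"dx":0.22,"dy":0.04,"dz":0,"yaw":0,"fingers":18},{"dx":0.22,"dy":0.03,"dz":0,"yaw":0,"fingers":18}]'|q
python3 -m pendant '[{"dx":0.22,"dy":0,"dz":0,"yaw":0,"fingers":18},{"dx":0.22,"dy":-0.01,"dz":0,"yaw":0,"fingers":18}]'|q
python3 -m pendant '[{"dx":0.22,"dy":-0.04,"dz":0,"yaw":0,"fingers":18},{"dx":0.21,"dy":-0.05,"dz":0,"yaw":0,"fingers":18}]'|q
```

```text
position: [0.4861, 0.1265, 0.1212] force: [-2.0, -4.5, -11.2] 
position: [0.4954, 0.1269, 0.1212] force: [-2.2, -3.3, -12.0] 
position: [0.5042, 0.1257, 0.1213] force: [-2.6, -2.4, -14.5]
```

```bash
q(){ grep -E 'position|force' | tr '\n' ' '; echo; }
python3 -m pendant '[{"dx":0.21,"dy":-0.07,"dz":0,"yaw":0,"fingers":18},{"dx":0.2,"dy":-0.09,"dz":0,"yaw":0,"fingers":18}]'|q
python3 -m pendant '[{"dx":0.19,"dy":-0.11,"dz":0,"yaw":0,"fingers":18},{"dx":0.18,"dy":-0.12,"dz":0,"yaw":0,"fingers":18}]'|q
python3 -m pendant '[{"dx":0.17,"dy":-0.14,"dz":0,"yaw":0,"fingers":18},{"dx":0.16,"dy":-0.15,"dz":0,"yaw":0,"fingers":18}]'|q
python3 -m pendant '[{"dx":0.14,"dy":-0.17,"dz":0,"yaw":0,"fingers":18},{"dx":0.13,"dy":-0.17,"dz":0,"yaw":0,"fingers":18}]'|q
python3 -m pendant '[{"dx":0.11,"dy":-0.19,"dz":0,"yaw":0,"fingers":18},{"dx":0.10,"dy":-0.19,"dz":0,"yaw":0,"fingers":18}]'|q
python3 -m pendant '[{"dx":0.08,"dy":-0.2,"dz":0,"yaw":0,"fingers":18},{"dx":0.06,"dy":-0.21,"dz":0,"yaw":0,"fingers":18}]'|q
python3 -m pendant '[{"dx":0.04,"dy":-0.21,"dz":0,"yaw":0,"fingers":18},{"dx":0.03,"dy":-0.22,"dz":0,"yaw":0,"fingers":18}]'|q
```

```text
position: [0.5126, 0.1229, 0.1213] force: [-2.7, 0.0, -16.3] 
position: [0.5204, 0.1187, 0.1213] force: [-0.7, 2.3, -19.2] 
position: [0.5276, 0.1129, 0.1214] force: [1.6, 5.3, -23.1] 
position: [0.5335, 0.1061, 0.1214] force: [3.8, 5.8, -24.9] 
position: [0.5382, 0.0982, 0.1214] force: [4.5, 4.4, -25.1] 
position: [0.5413, 0.0896, 0.1215] force: [6.2, 4.0, -25.1] 
position: [0.5429, 0.0804, 0.1214] force: [5.9, 2.2, -25.7]
```

The radial force is growing because my circle sits about 2 mm too far inside. I'll correct that and relax z.

```bash
q(){ grep -E 'position|force|rot' | tr '\n' ' '; echo; }
python3 -m pendant '[{"dx":0.1,"dy":0,"dz":-0.05,"yaw":0,"fingers":18}]'|q
python3 -m pendant '[{"dx":0,"dy":0,"dz":-0.05,"yaw":0,"fingers":18}]'|q
```

```text
position: [0.5432, 0.0789, 0.1212] tool_rot: [0.519, 0.855, -0.0, 0.0] force: [-4.7, -0.5, -6.1] 
position: [0.5431, 0.079, 0.1211] tool_rot: [0.519, 0.855, -0.0, 0.0] force: [-4.9, -1.9, 0.2]
```

```bash
q(){ grep -E 'position|force' | tr '\n' ' '; echo; }
python3 -m pendant '[{"dx":-0.04,"dy":-0.22,"dz":0,"yaw":0,"fingers":18},{"dx":-0.01,"dy":-0.22,"dz":0,"yaw":0,"fingers":18}]'|q
python3 -m pendant '[{"dx":-0.03,"dy":-0.22,"dz":0,"yaw":0,"fingers":18},{"dx":-0.05,"dy":-0.21,"dz":0,"yaw":0,"fingers":18}]'|q
python3 -m pendant '[{"dx":-0.07,"dy":-0.21,"dz":0,"yaw":0,"fingers":18},{"dx":-0.09,"dy":-0.2,"dz":0,"yaw":0,"fingers":18}]'|q
python3 -m pendant '[{"dx":-0.11,"dy":-0.19,"dz":0,"yaw":0,"fingers":18},{"dx":-0.12,"dy":-0.18,"dz":0,"yaw":0,"fingers":18}]'|q
python3 -m pendant '[{"dx":-0.14,"dy":-0.17,"dz":0,"yaw":0,"fingers":18},{"dx":-0.15,"dy":-0.16,"dz":0,"yaw":0,"fingers":18}]'|q
```

```text
position: [0.5429, 0.0725, 0.1212] force: [-0.8, 2.3, -3.8] 
position: [0.5413, 0.0632, 0.1211] force: [-1.9, 2.2, 1.5] 
position: [0.5381, 0.0549, 0.1211] force: [-1.6, 3.9, 5.7] 
position: [0.5337, 0.0475, 0.1211] force: [-0.9, 3.9, 5.9] 
position: [0.528, 0.041, 0.1211] force: [-0.3, 3.5, 6.0]
```

```bash
q(){ grep -E 'position|force' | tr '\n' ' '; echo; }
python3 -m pendant '[{"dx":-0.16,"dy":-0.14,"dz":0,"yaw":0,"fingers":18},{"dx":-0.18,"dy":-0.13,"dz":0,"yaw":0,"fingers":18}]'|q
python3 -m pendant '[{"dx":-0.18,"dy":-0.11,"dz":0,"yaw":0,"fingers":18},{"dx":-0.2,"dy":-0.1,"dz":0,"yaw":0,"fingers":18}]'|q
python3 -m pendant '[{"dx":-0.2,"dy":-0.08,"dz":0,"yaw":0,"fingers":18},{"dx":-0.21,"dy":-0.06,"dz":0,"yaw":0,"fingers":18}]'|q
python3 -m pendant '[{"dx":-0.21,"dy":-0.04,"dz":0,"yaw":0,"fingers":18},{"dx":-0.22,"dy":-0.03,"dz":0,"yaw":0,"fingers":18}]'|q
python3 -m pendant '[{"dx":-0.22,"dy":-0.01,"dz":0,"yaw":0,"fingers":18},{"dx":-0.22,"dy":0.02,"dz":0,"yaw":0,"fingers":18}]'|q
```

```text
position: [0.5214, 0.0355, 0.1211] force: [0.1, 3.3, 5.6] 
position: [0.5139, 0.0313, 0.1211] force: [0.8, 2.8, 5.8] 
position: [0.5058, 0.0284, 0.1211] force: [0.6, 2.7, 5.7] 
position: [0.4973, 0.0269, 0.1211] force: [1.8, 3.0, 5.9] 
position: [0.4888, 0.027, 0.1211] force: [3.8, 2.1, 4.9]
```

```bash
q(){ grep -E 'position|force' | tr '\n' ' '; echo; }
python3 -m pendant '[{"dx":-0.22,"dy":0.04,"dz":0,"yaw":0,"fingers":18},{"dx":-0.21,"dy":0.05,"dz":0,"yaw":0,"fingers":18}]'|q
python3 -m pendant '[{"dx":-0.21,"dy":0.07,"dz":0,"yaw":0,"fingers":18},{"dx":-0.2,"dy":0.09,"dz":0,"yaw":0,"fingers":18}]'|q
python3 -m pendant '[{"dx":-0.19,"dy":0.11,"dz":0,"yaw":0,"fingers":18},{"dx":-0.18,"dy":0.12,"dz":0,"yaw":0,"fingers":18}]'|q
```

```text
position: [0.4811, 0.0283, 0.1211] force: [7.3, -1.9, 2.6] 
position: [0.4739, 0.0307, 0.1211] force: [9.5, -3.1, 0.8] 
position: [0.4666, 0.0345, 0.1211] force: [8.6, -4.9, 1.6]
```

```bash
q(){ grep -E 'position|force' | tr '\n' ' '; echo; }
python3 -m pendant '[{"dx":-0.17,"dy":0.14,"dz":0,"yaw":0,"fingers":18},{"dx":-0.16,"dy":0.15,"dz":0,"yaw":0,"fingers":18}]'|q
python3 -m pendant '[{"dx":-0.14,"dy":0.17,"dz":0,"yaw":0,"fingers":18}]'|q
python3 -m pendant '[{"dx":-0.13,"dy":0.17,"dz":0,"yaw":0,"fingers":18}]'|q
python3 -m pendant '[{"dx":-0.11,"dy":0.19,"dz":0,"yaw":0,"fingers":18}]'|q
python3 -m pendant '[{"dx":-0.1,"dy":0.19,"dz":0,"yaw":0,"fingers":18}]'|q
python3 -m pendant '[{"dx":-0.08,"dy":0.2,"dz":0,"yaw":0,"fingers":18}]'|q
python3 -m pendant '[{"dx":-0.06,"dy":0.21,"dz":0,"yaw":0,"fingers":18}]'|q
python3 -m pendant '[{"dx":-0.04,"dy":0.21,"dz":0,"yaw":0,"fingers":18}]'|q
```

```text
position: [0.4594, 0.0399, 0.1211] force: [7.9, -5.5, 5.9] 
position: [0.456, 0.0434, 0.121] force: [5.1, -4.1, 7.4] 
position: [0.4528, 0.0472, 0.121] force: [4.0, -2.5, 8.2] 
position: [0.45, 0.0515, 0.121] force: [2.4, -2.4, 10.8] 
position: [0.4477, 0.0559, 0.121] force: [2.7, -1.7, 10.3] 
position: [0.446, 0.06, 0.121] force: [1.2, -1.3, 10.5] 
position: [0.4447, 0.0642, 0.121] force: [1.3, -1.0, 11.4] 
position: [0.4438, 0.0684, 0.121] force: [0.5, -1.3, 10.9]
```

Forward (clockwise) the drag plateaus at about 10 N around grip angles -112° to -132°. The half-level edges are about -100° and -139°, so the centre is about -120°. I'll sweep back the other way to cancel the asymmetry.

```bash
cat > q.py <<'E'
import sys,re,numpy as np
s=sys.stdin.read();g=lambda k:np.array(eval(re.search(k+r": (\[.*?\])",s)[1]))
p=g("position");F=g("force");r=p[:2]-[.4925,.0768];th=np.arctan2(r[1],r[0])
print(s.split()[1],"ang %.1f r %.4f tang(ccw+) %.1f rad %.1f fz %.1f"%(np.degrees(th),np.hypot(*r),-F[0]*np.sin(th)+F[1]*np.cos(th),F[0]*np.cos(th)+F[1]*np.sin(th),F[2]))
E
q(){ python3 q.py; }
python3 -m pendant '[{"dx":0.04,"dy":-0.21,"dz":0.02,"yaw":0,"fingers":18},{"dx":0.06,"dy":-0.21,"dz":0.02,"yaw":0,"fingers":18}]'|q
python3 -m pendant '[{"dx":0.08,"dy":-0.2,"dz":0,"yaw":0,"fingers":18},{"dx":0.1,"dy":-0.19,"dz":0,"yaw":0,"fingers":18}]'|q
python3 -m pendant '[{"dx":0.11,"dy":-0.19,"dz":0,"yaw":0,"fingers":18}]'|q
python3 -m pendant '[{"dx":0.13,"dy":-0.17,"dz":0,"yaw":0,"fingers":18}]'|q
python3 -m pendant '[{"dx":0.14,"dy":-0.17,"dz":0,"yaw":0,"fingers":18}]'|q
python3 -m pendant '[{"dx":0.16,"dy":-0.15,"dz":0,"yaw":0,"fingers":18}]'|q
python3 -m pendant '[{"dx":0.17,"dy":-0.14,"dz":0,"yaw":0,"fingers":18}]'|q
python3 -m pendant '[{"dx":0.18,"dy":-0.12,"dz":0,"yaw":0,"fingers":18}]'|q
python3 -m pendant '[{"dx":0.19,"dy":-0.11,"dz":0,"yaw":0,"fingers":18}]'|q
python3 -m pendant '[{"dx":0.2,"dy":-0.09,"dz":0,"yaw":0,"fingers":18}]'|q
python3 -m pendant '[{"dx":0.21,"dy":-0.07,"dz":0,"yaw":0,"fingers":18}]'|q
python3 -m pendant '[{"dx":0.21,"dy":-0.05,"dz":0,"yaw":0,"fingers":18}]'|q
python3 -m pendant '[{"dx":0.22,"dy":-0.04,"dz":0,"yaw":0,"fingers":18}]'|q
python3 -m pendant '[{"dx":0.22,"dy":-0.02,"dz":0,"yaw":0,"fingers":18}]'|q
python3 -m pendant '[{"dx":0.22,"dy":0.01,"dz":0,"yaw":0,"fingers":18}]'|q
python3 -m pendant '[{"dx":0.22,"dy":0.03,"dz":0,"yaw":0,"fingers":18}]'|q
```

```text
17.25 ang -161.9 r 0.0495 tang(ccw+) -1.3 rad -4.0 fz 1.3
17.45 ang -151.7 r 0.0495 tang(ccw+) -2.5 rad -3.4 fz 7.2
17.55 ang -147.3 r 0.0496 tang(ccw+) -4.8 rad -4.0 fz 7.4
17.65 ang -143.2 r 0.0496 tang(ccw+) -5.4 rad -4.1 fz 9.4
17.75 ang -139.1 r 0.0496 tang(ccw+) -8.2 rad -3.8 fz 11.2
17.85 ang -134.8 r 0.0496 tang(ccw+) -9.0 rad -2.9 fz 13.4
17.95 ang -130.6 r 0.0496 tang(ccw+) -10.5 rad -2.9 fz 15.3
18.05 ang -126.0 r 0.0497 tang(ccw+) -10.3 rad -2.9 fz 16.1
18.15 ang -121.1 r 0.0498 tang(ccw+) -9.8 rad -1.7 fz 16.9
18.25 ang -116.1 r 0.0498 tang(ccw+) -9.9 rad -2.4 fz 17.8
18.35 ang -110.7 r 0.0498 tang(ccw+) -8.1 rad -2.1 fz 17.6
18.45 ang -105.1 r 0.0498 tang(ccw+) -6.6 rad -2.2 fz 15.8
18.55 ang -99.3 r 0.0499 tang(ccw+) -4.6 rad -1.8 fz 12.7
18.65 ang -93.3 r 0.0500 tang(ccw+) -3.5 rad -3.3 fz 11.0
18.75 ang -87.7 r 0.0500 tang(ccw+) -1.7 rad -2.6 fz 11.5
18.85 ang -82.6 r 0.0500 tang(ccw+) -1.6 rad -1.7 fz 11.0
```

The two sweeps give centres of -119.4° (cw) and -122.8° (ccw), so the top is at grip angle about -121°. Approaching clockwise.

```bash
q(){ python3 q.py; }
python3 -m pendant '[{"dx":-0.22,"dy":-0.03,"dz":-0.02,"yaw":0,"fingers":18},{"dx":-0.22,"dy":-0.01,"dz":-0.02,"yaw":0,"fingers":18}]'|q
python3 -m pendant '[{"dx":-0.22,"dy":0.02,"dz":0,"yaw":0,"fingers":18},{"dx":-0.22,"dy":0.04,"dz":0,"yaw":0,"fingers":18}]'|q
python3 -m pendant '[{"dx":-0.21,"dy":0.05,"dz":0,"yaw":0,"fingers":18},{"dx":-0.21,"dy":0.07,"dz":0,"yaw":0,"fingers":18}]'|q
python3 -m pendant '[{"dx":-0.2,"dy":0.09,"dz":0,"yaw":0,"fingers":18},{"dx":0,"dy":0,"dz":0,"yaw":0,"fingers":18}]'|q
```

```text
19.05 ang -90.1 r 0.0500 tang(ccw+) 1.2 rad -3.1 fz 13.1
19.25 ang -99.2 r 0.0498 tang(ccw+) 6.1 rad -1.9 fz 6.8
19.45 ang -107.5 r 0.0498 tang(ccw+) 9.2 rad -2.5 fz 2.9
19.65 ang -114.5 r 0.0498 tang(ccw+) 2.0 rad -2.1 fz 11.0
```

```bash
q(){ python3 q.py; }
python3 -m pendant '[{"dx":-0.16,"dy":0.09,"dz":0,"yaw":0,"fingers":18},{"dx":-0.13,"dy":0.08,"dz":0,"yaw":0,"fingers":18}]'|q
python3 -m pendant '[{"dx":0,"dy":0,"dz":0,"yaw":0,"fingers":18},{"dx":0,"dy":0,"dz":0,"yaw":0,"fingers":18}]'|q
```

```text
19.85 ang -118.9 r 0.0497 tang(ccw+) 11.5 rad -2.8 fz 3.6
20.05 ang -121.3 r 0.0497 tang(ccw+) 3.6 rad -2.0 fz 7.8
```

```bash
q(){ python3 q.py; }
python3 -m pendant '[{"dx":0,"dy":0,"dz":0,"yaw":0,"fingers":18},{"dx":0,"dy":0,"dz":0,"yaw":0,"fingers":18},{"dx":0,"dy":0,"dz":0,"yaw":0,"fingers":18},{"dx":0,"dy":0,"dz":0,"yaw":0,"fingers":18},{"dx":0,"dy":0,"dz":0,"yaw":0,"fingers":18}]'|q
python3 -m pendant '[{"dx":0,"dy":0,"dz":0,"yaw":0,"fingers":30},{"dx":0,"dy":0,"dz":0,"yaw":0,"fingers":38},{"dx":0,"dy":0,"dz":0,"yaw":0,"fingers":45},{"dx":0,"dy":0,"dz":0,"yaw":0,"fingers":45},{"dx":0,"dy":0,"dz":0,"yaw":0,"fingers":45}]'|q
python3 -m pendant '[{"dx":0,"dy":0,"dz":1,"yaw":0,"fingers":45},{"dx":0,"dy":0,"dz":1,"yaw":0,"fingers":45},{"dx":0,"dy":0,"dz":1,"yaw":0,"fingers":45},{"dx":0,"dy":0,"dz":1,"yaw":0,"fingers":45},{"dx":0,"dy":0,"dz":1,"yaw":0,"fingers":45}]'|q
python3 -m pendant '[{"dx":0.5,"dy":-0.5,"dz":1,"yaw":0,"fingers":45},{"dx":1,"dy":-1,"dz":0,"yaw":0,"fingers":45},{"dx":1,"dy":-1,"dz":0,"yaw":0,"fingers":45},{"dx":0,"dy":0,"dz":0,"yaw":0,"fingers":45},{"dx":0,"dy":0,"dz":0,"yaw":0,"fingers":45}]'
python3 - <<'E'
from h import *
import cv2
p,d=imaging.capture("wrist");c=imaging.camera_info("wrist")
cv2.imwrite("pics/w4.png",cv2.cvtColor(p,cv2.COLOR_RGB2BGR))
P=pts("wrist",d,c);z=P[...,2];R={}
for n,x,y,r,a,b in(("pin",.541,-.031,.025,.117,.13),("pivot",.5685,-.091,.02,.083,.095),("grip",.466,.034,.035,.15,.165)):
    m=(abs(P[...,0]-x)<r)&(abs(P[...,1]-y)<r)&(z>a)&(z<b)&(d>0)
    if m.sum()>5: R[n]=np.array(cv2.minEnclosingCircle(P[m][:,:2].astype(np.float32))[0]);print(n,m.sum(),R[n])
v=R["pin"]-R["pivot"];print("arm deg",np.degrees(np.arctan2(v[1],v[0])))
if "grip" in R: v=R["grip"]-[.4925,.0768];print("grip deg",np.degrees(np.arctan2(v[1],v[0])))
E
```

```text
20.55 ang -121.4 r 0.0497 tang(ccw+) 5.2 rad -2.1 fz 8.1
21.05 ang -125.4 r 0.0506 tang(ccw+) 0.2 rad -0.1 fz -0.0
21.55 ang -125.3 r 0.0504 tang(ccw+) 0.3 rad -1.0 fz -0.3
t: 22.05
position: [0.5134, -0.0145, 0.2393]
tool_rot: [0.519, 0.855, -0.0, -0.001]
force: [-0.2, 1.0, 0.7]
opening: 0.526
pin 280 [ 0.54132938 -0.03065051]
pivot 302 [ 0.56919038 -0.09029229]
grip 1250 [0.46468452 0.03555065]
arm deg 115.0391098112374
grip deg -123.9927902555901
```

View pics/w4.png

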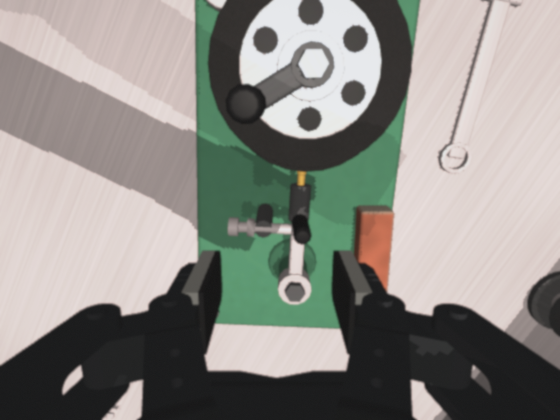

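The arm is home (115.0°, as when on the stop). By camera the grip rests at -124°, about 3° from the estimated top and well within 12°. The robot is clear of everything, so I'm handing in.

```bash
python3 -c "
from rig import order
print(order.sign_off())"
```

```text
the job is handed in; nothing more can be done
None
```

The job is handed in with the pointer arm home and the wheel at rest, its high spot on the pointer as near as I could measure. The rig gives no verdict, so this rests on my own checks.

- **Pointer arm:** I swung it in by its pin at about 12 N. It stalled on the stop with the push at about 24 N, which I estimate put about 12 N on the stop. I then eased off and let go. The last wrist picture has the arm at 115.0°, against 114.7° just after it came home and 114.8° for the line to the arbor.
- **High spot:** I turned the wheel slowly by the crank, clockwise and then back. Drag rose from about 2 N to about 10 N. The centre came out at grip angle −119.4° one way and −122.8° the other, so I took −121° as the top.
- **Rest position:** I stopped the wheel at −121.4°, held it for half a second and released it. The camera then put the grip at about −124°. The two readings differ by about 3°; either it crept slightly on release or that is measurement error. Both are well inside the 12° allowed.
- **Not measured:** I could not read the pressing force on the pointer directly; I inferred it from the drag.
- **Other things on the bench:** the last picture shows nothing disturbed among the dresser, spanner and collar. I did not take a final view of the tin, offcut, discs and driver, but the robot stayed well clear of them.
- **Time:** the job took about 22 s of the 72 s allowed.

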